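# Set the table cooker to keep-warm, lock its gas knob and slide the sauce pot onto the ring

### The job

Get the table cooker ready to keep the sauce warm: press the gas knob in to free it from its off position (never force it), turn it counter-clockwise until its white pointer is on the orange mark, and slide the steel lock toward you over the knob until it clicks fully home. Push the little pot across the glass, without lifting it, until its bottom stands wholly inside the white ring. Leave the spice jar, the salt shaker and the drinking glass standing where they are.

Things in the scene. Friction and masses are not known exactly. Their poses are not given: they have to be found in the camera images.
- cooker: Fixed table-top gas cooker, grey housing 270 (x) x 490 (y) x 65 mm high on rubber feet. Origin under its centre on the worktop, z up; in its own frame the flat top is at z = 65 mm, the robot's side is -x, black glass from y = -82 to +240 mm, bare metal control deck from y = -243 to -87 mm carrying the knob and the lock.
- ring (a point): Centre, on the glass, of the printed white ring (inner diameter 152 mm); cooker frame (0, 0, 65) mm.
- knob_axis (a point): Point on the black knob's vertical axis, at the top face of its unpressed flange; cooker frame (-80, -165, 81) mm. The flange is a disc of diameter 52, its top 16 mm above the deck; fingertips beside the grip bar can press on it. Pressing moves the knob down up to 8 mm against a spring (3 N at first, 9 N fully in).
- pointer_tip (a point): Top of the pointing end of the knob's grip bar, 28 mm from the knob axis (white line on that end's top and face); its direction from the axis is where the knob points. The bar is 56 long, 14 wide with rounded corners, from 16 to 42 mm above the deck, and is taken from above across its width.
- mark (a point): Orange keep-warm mark, a line on the deck in front of the knob; this point is 40 mm from the knob axis toward the cooker's -x. The knob is set when the pointer points this way.
- knob (a joint): Turn of the knob, rad, growing counter-clockwise seen from above: 0 off (pointer ahead and a little left), 2.60 pointer on the orange mark, end stop 2.85. At off (-0.12 to about 0.1) it turns on only while pressed in at least 5 mm; beyond 0.8 it turns unpressed. Friction 0.1 N m. The turn takes more than one grasp for most wrists.
- lock (a joint): Travel of the steel lock toward the knob (cooker's -x), m: 0 parked at the back, 0.076 fully home against its stop. Over its last 10 mm a sprung ball catch resists with about 6 N, then snaps it home. Slides stiffly (about 1 N) and stays where left.
- lock_fin (a point): Middle of the red upright grip fin on the steel lock, 56 mm above the deck: fin 40 long (cooker x), 12 wide (y), from 33 to 66 mm above the deck. The lock is a steel hood 80 wide, 93 long, its top plate 28 to 33 mm above the deck, running in two low rails.
- lock_mouth (a point): Middle of the open mouth of the slot in the lock's front edge, 33 mm above the deck. The slot, 17 mm wide and 45 long, passes over the knob's bar only when that points at the mark to within a few degrees; its rounded mouth straightens a small error, otherwise the lock butts on the bar.
- pot: Little round steel pot, loose, open, outside diameter 110, 55 mm high, wall 4, origin under its centre, about 0.4 kg; two loop handles on its own +y and -y sides, 47 mm up, reaching 89 mm from the centre. It stands on the glass left of the ring, handles pointing roughly to and from the robot.
- spice_jar: Bystander: spice jar with white cap, diameter 43, 100 mm high, standing right of the cooker; origin under its centre, z up.
- salt: Bystander: salt shaker, diameter 44, 90 mm high, standing behind the cooker; origin under its centre, z up.
- glass: Bystander: clear drinking glass, diameter 80, 91 mm high, standing behind the cooker; origin under its centre, z up.
Mind the look-alikes: they are no part of the job. What is meant by the pot is not yellow, and is the larger of those in its own colour.

How it is judged (in metres and radians):
On the way, in this order (a step that is already met when the one before it is completed fails the run):
1. knob pointing at the orange mark (2.60 rad, within 0.12), lock not yet home (value of joint knob between 2.48 and 2.72 rad and value of joint lock below 0.066 m).
2. lock clicked home over the knob (value of joint lock above 0.074 m), for 0.2 s.
At the end, for the whole second after the job is handed in: Knob within 0.1 rad of the mark (2.60), lock within 2 mm of fully home (0.076 m), pot at rest upright on the glass with its centre within 20 mm of the ring's centre (bottom wholly inside the ring) (value of joint knob between 2.5 and 2.7 rad and value of joint lock above 0.074 m and horizontal distance between pot and ring below 0.02 m and angle between pot's own z axis and vertical below 0.06 rad and z of pot in the frame of cooker below 0.07 m and linear speed of pot below 0.02 m/s); the robot touches nothing.
It fails at once if knob forced against its off catch without being pressed in (over 50 N on the catch, 2 N m on the knob) (contact force between knob and cooker above 50 N).
It fails at once if pot lifted more than 12 mm off the glass or tipped by more than 0.35 rad (z of pot in the frame of cooker above 0.077 m or angle between pot's own z axis and vertical above 0.35 rad).
It fails at once if spice jar moved more than 25 mm or tipped (distance of spice_jar from where it was at the start of the episode above 0.025 m or angle between spice_jar's own z axis and vertical above 0.3 rad).
It fails at once if salt shaker moved more than 25 mm or tipped (distance of salt from where it was at the start of the episode above 0.025 m or angle between salt's own z axis and vertical above 0.3 rad).
It fails at once if drinking glass moved more than 25 mm or tipped (distance of glass from where it was at the start of the episode above 0.025 m or angle between glass's own z axis and vertical above 0.3 rad).
It also fails if it takes over 67 s, if anything falls off the work surface, if the arm or the gripper's body presses on something with over 40 N, if the wrist force passes 120 N, or if a joint passes its speed limit or range.

### The arm

A 6-joint arm with a two-finger parallel gripper is mounted at the origin on a cart in front of the work surface, level with it; the furniture and walls round the work are solid. World frame = base frame: x ahead of the robot, y to its left, z up, the work surface at z = 0. Lengths are in m, angles in degrees, forces in N, time in s.
With the tool pointing down it reaches from about 0.4 to 0.825 m from the base axis. Payload 7 kg.
Tool frame: the origin (TCP) lies midway between the tips of the shut fingers; the grasp point (between the pads) lies ctrl.grasp_offset behind it (ctrl.grasp_offset is the distance from the TCP to the grasp point, in m); z points along the fingers, y is the line along which they close (so a half turn about z gives the same grasp; the last joint's range is limited). The gripper opens to 88 mm and grips with 3 to 60 N. Pads are 19 mm wide; open, the fingers measure 130 mm over their backs; the gripper's body (78 mm by 193 mm) begins 47 mm behind the grasp point.
Start: joints at [83.085, 20.546, 0.682, 0, -70.136, -16.507], TCP at [0.268, 0.619, 0.187] pointing down, gripper open.
Joint ranges: [-176.03, 176.03], [-82.01, 121.73], [-58.28, 71.71], [-173.87, 95.51], [-174.79, -0.11], [-173.66, 173.66]. Speed limits (degrees/s): [136.94, 136.94, 172.46, 180, 180, 180].

### API

Orientations are given as [roll, pitch, yaw] about the fixed x, y, z axes, in that order (R = Rz(yaw) Ry(pitch) Rx(roll)).
In Python, from plant import ctrl gives the robot as it stands. The module is installed in compiled form; this text tells all that it offers.
- The arm moves only by the tool send_rows, never from a script. Its argument "increments" is a list that holds one entry, the list of rows, each a list of 4 numbers: the shift along the world's x, y, z normalised to -1 to 1, where 1 is 0.2 m, then the turn about the world's z normalised to -1 to 1, where 1 is 1.5 rad. In form: [[[x, y, z, roll], ...]]. A call has 1 to 12 rows; each row is the pose to reach, as a shift and turn from the pose commanded when the call began; what a row does not reach only later rows make up. A row lasts 1/8 s, in which the tool goes at most 62.5 mm and 10.7 degrees, less where a joint would pass 70% of its speed; a pose out of reach is approached as far as the arm can. A call with a number of a shift or a turn outside -1 to 1 is refused whole. A call with a gripper value outside its range is refused whole. "jaw" is the opening, from 0 (shut) to 1 (fully open), set as the call begins (left out, the last holds). The fingers move at their own pace and stop on an object; the grip force is fixed at half the most. Time passes only in rows, so rows that repeat a pose let the fingers close. It gives the time, the measured TCP pose, the force, the opening and the grip force at its end, in the units of the state.
- ctrl.get_obs(): the state, without advancing time (a new reading comes with each control period).
- ctrl.snapshot(name): name is "scene" or "top"; returns the picture (480x640x3 uint8, red, green, blue); there is no depth.
- ctrl.calibration(name): a dict with "mtx" (3x3 intrinsics, pixels), "eye" and "attitude" of the camera in the world. Camera axes: x right, y up, looking along -z (the intrinsics and any distortion apply to the point x, -y, -z); pixel columns grow to the right and rows downward; lengths in m; the calibration is good to about 2 mm. A picture is of the moment at which its call begins. calibration takes no time and is no camera call.
- ctrl.close_job(): hands the job in; it is judged then, once.
Trained networks look in the newest picture that a camera, given by its name, has taken for a name from the list of things; names that differ only in an ending like _2 or _b are one class to them, and where a whole thing is asked for, a point or a joint stands for the part that bears it (a point fixed in the world has none). Each returns a list of dicts, best first, with "conf" (0 to 1); they miss things now and then, are a little off and sometimes report something else, mostly with a low value. They report only what shows in the picture. A call takes as long as a camera call. They do not tell look-alikes from the thing itself.
- ctrl.trace(thing, camera): "mask" (480x640 bool, what is visible of it) and "bbox" ([left, top, right, bottom] in pixels, round what is visible of it).
- ctrl.spot_point(thing, camera): "pixel" ([row, column] in pixels: a listed point, or the origin of a listed thing).
The state is a dict: "clock": time; "joint_pos": joint angles; "qvel": joint speeds; "tau": joint torques, N m; "tool_pos": TCP position; "orientation": TCP orientation; "force": force on the tool from outside, world axes, zero at the start; "moment": the same for the moment, N m; "opening": finger opening in m; "gripper_force": force on a finger pad.
Only numpy, scipy, OpenCV 4.12 (cv2) and the standard library are available. Lean on these libraries where they do the work, as an engineer would, in place of code of your own. Each camera call takes 0.05 s, during which the arm holds its last target. There are 200 camera calls.

## Working session

There is one attempt and no reset: what is moved stays moved. The work goes in short steps, Python scripts to look and compute and a tool call to move; the robot and the scene stay as the last step left them, time stands still between calls to the robot, and variables do not carry over. Pictures are saved under pics/ and viewed, at most 12 in all, crops included, and the job is handed in when it is done.

Besides the shell and the picture viewer there is one more tool, called after "Call:" by a JSON object that holds its "api" and its "payload". send_rows: Moves the arm, as the interface text tells. Its arguments: {"type":"object","properties":{"increments":{"type":"array"},"jaw":{"type":"number"}},"required":["increments"]}

```bash
mkdir -p pics; cat > h.py <<'E'
import numpy as np, cv2
from plant import ctrl
def ray(cam,px):
    c=ctrl.calibration(cam);K=np.array(c["mtx"]);R=np.array(c["attitude"])
    if R.shape!=(3,3):
        from scipy.spatial.transform import Rotation as Ro
        R=Ro.from_euler('xyz',R,degrees=True).as_matrix()
    v=np.linalg.inv(K)@[px[1],px[0],1.]
    return np.array(c["eye"]),R@np.array([v[0],-v[1],-v[2]])
def at(cam,px,z):
    e,d=ray(cam,px);return e+d*(z-e[2])/d[2]
E
python3 - <<'E'
from h import *
for c in("scene","top"):
    print(c,ctrl.calibration(c))
    im=ctrl.snapshot(c);cv2.imwrite(f"pics/{c}0.png",im[:,:,::-1])
    for t in("cooker","ring","knob_axis","pointer_tip","mark","lock_fin","lock_mouth","pot","spice_jar","salt","glass"):
        print(t,[(round(d["conf"],2),np.round(d["pixel"],1).tolist()) for d in ctrl.spot_point(t,c)][:4])
print(ctrl.get_obs())
E
```

```text
scene {'mtx': array([[605.00768056,   0.        , 307.18206464],
       [  0.        , 605.00768056, 244.30468029],
       [  0.        ,   0.        ,   1.        ]]), 'eye': array([-0.2935071 , -1.11199019,  0.89335147]), 'attitude': array([ 60.41201743,  -1.43112511, -39.25395911])}
cooker [(0.69, [283.3, 282.6])]
ring [(0.7, [261.5, 289.6])]
knob_axis [(0.79, [298.9, 296.2])]
pointer_tip [(0.58, [286.6, 306.6]), (0.48, [337.9, 384.5])]
mark []
lock_fin [(0.85, [267.3, 341.3]), (0.3, [338.7, 381.0]), (0.22, [244.2, 321.9])]
lock_mouth [(0.73, [286.8, 320.0])]
pot [(0.63, [239.8, 264.5]), (0.62, [313.6, 439.5]), (0.6, [270.3, 344.0]), (0.57, [213.9, 300.0])]
spice_jar [(0.65, [338.5, 384.9])]
salt [(0.82, [286.4, 378.7])]
glass [(0.59, [242.2, 324.3]), (0.57, [285.9, 317.9])]
top {'mtx': array([[614.63985907,   0.        , 315.38301757],
       [  0.        , 614.63985907, 236.15813728],
       [  0.        ,   0.        ,   1.        ]]), 'eye': array([ 0.28666585, -0.06524845,  1.5874233 ]), 'attitude': array([ 1.15952413e+01, -7.53765041e-03, -9.11903264e+01])}
cooker [(0.58, [2
[... 453 characters left out ...]
lass [(0.62, [183.0, 257.9])]
{'clock': 1.2, 'joint_pos': array([ 8.30857330e+01,  2.05463296e+01,  6.81164930e-01, -7.21009393e-07,
       -7.01353665e+01, -1.65072003e+01]), 'qvel': array([-0.03097217,  0.02709896,  0.03014694, -0.09499549, -0.01771379,
       -0.00757915]), 'tau': array([-4.26932402e-04, -5.82397306e+01,  2.93305296e+01,  7.00286016e+00,
        1.24947843e-02, -2.27062435e-05]), 'tool_pos': array([0.26831163, 0.61935379, 0.18745555]), 'orientation': array([ 1.79999491e+02, -1.50255836e-04, -2.34214675e+01]), 'force': array([0.32470688, 0.16771033, 0.11625568]), 'moment': array([ 0.03328763, -0.00814859, -0.05545345]), 'gripper_force': 0.0, 'opening': 0.08747354220595471}
```

```bash
python3 - <<'E'
import cv2
im=cv2.imread("pics/top0.png");cv2.imwrite("pics/top0c.png",cv2.resize(im[130:400,170:480],None,fx=2.5,fy=2.2,interpolation=2))
from h import *
H=0.065+0
for n,p,z in [("ring",(254.3,304.7),.065),("axis",(296,373.2),.081),("tip",(281.7,368.9),.107),("mark",(313.3,367.7),.065),("fin",(238,374.3),.121),("mouth",(271,371.4),.098),("pot",(243.7,249.2),.065),("jar",(251.8,426.9),0),("salt",(190.8,358.5),0),("glass",(183,257.9),0),("cooker",(265.6,304),0)]:
    print(n,at("top",p,z).round(4))
for n,p,z in [("ring",(261.5,289.6),.065),("axis",(298.9,296.2),.081),("tip",(286.6,306.6),.107),("fin",(267.3,341.3),.121),("mouth",(286.8,320),.098),("pot",(239.8,264.5),.065)]:
    print("scene",n,at("scene",p,z).round(4))
E
```

```text
ring [ 0.553  -0.0441  0.065 ]
axis [ 0.4429 -0.2105  0.081 ]
tip [ 0.4751 -0.199   0.107 ]
mark [ 0.4022 -0.1968  0.065 ]
fin [ 0.5799 -0.215   0.121 ]
mouth [ 0.5024 -0.2069  0.098 ]
pot [0.583  0.0954 0.065 ]
jar [ 0.5644 -0.3638  0.    ]
salt [ 0.7338 -0.1902  0.    ]
glass [0.7611 0.079  0.    ]
cooker [ 0.5345 -0.0409  0.    ]
scene ring [ 0.5506 -0.0384  0.065 ]
scene axis [ 0.443 -0.202  0.081]
scene tip [ 0.4701 -0.2064  0.107 ]
scene fin [ 0.5773 -0.2079  0.121 ]
scene mouth [ 0.5037 -0.2159  0.098 ]
scene pot [0.5662 0.0963 0.065 ]
```

View pics/top0c.png

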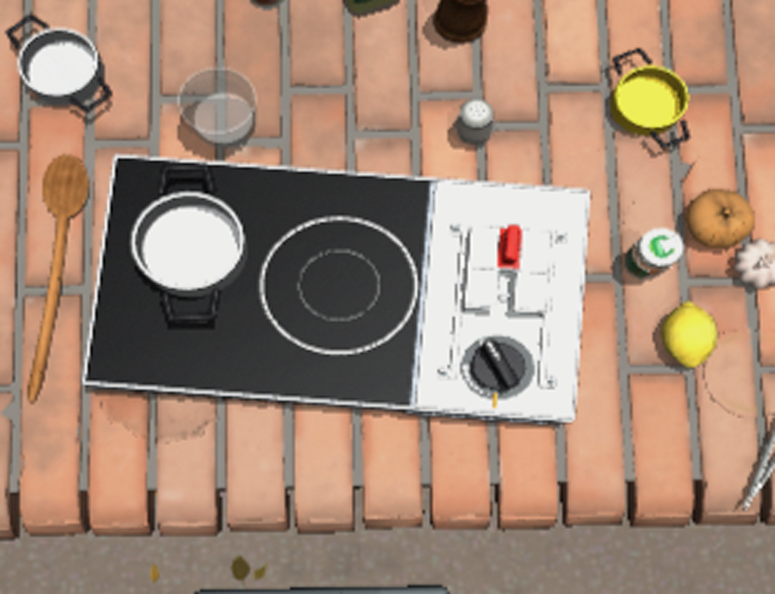

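View pics/scene0.png

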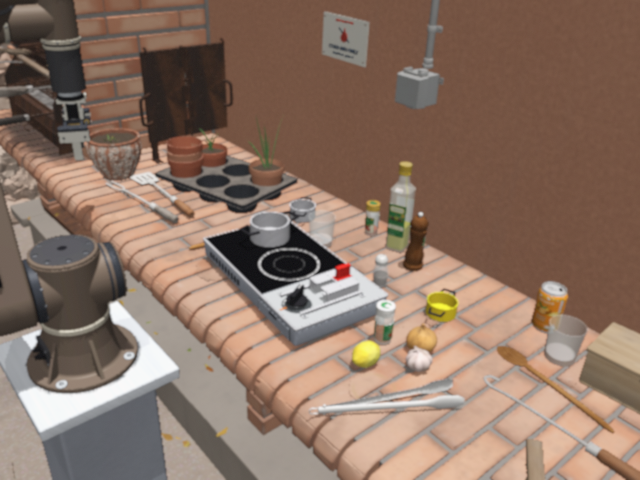

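The top view shows the steel pot on the glass at about (row 240, col 245), the knob at (296, 370) with its pointer up and slightly left, the orange mark at (312, 368), and the red fin at (240, 374). The small steel pot and the yellow pot are off the cooker and are the look-alikes. Next I fit the cooker pose.

```bash
cat >> h.py <<'E'
from scipy.spatial.transform import Rotation as Ro
def proj(cam,P):
    c=ctrl.calibration(cam);K=np.array(c["mtx"]);R=Ro.from_euler('xyz',c["attitude"],degrees=True).as_matrix()
    p=R.T@(np.asarray(P)-c["eye"]);q=K@[p[0],-p[1],-p[2]]
    return np.array([q[1],q[0]])/q[2]
E
python3 - <<'E'
from h import *
from scipy.optimize import least_squares
im=cv2.imread("pics/top0.png")
hsv=cv2.cvtColor(im,cv2.COLOR_BGR2HSV)
# red fin, glass black mask, orange mark
red=((hsv[...,0]<8)|(hsv[...,0]>172))&(hsv[...,1]>190)&(hsv[...,2]>120);red[:, :350]=0;red[:,400:]=0;red[:200]=0;red[270:]=0
ys,xs=np.nonzero(red);print("red",len(ys),ys.mean(),xs.mean(),ys.min(),ys.max(),xs.min(),xs.max())
og=(abs(hsv[...,0].astype(int)-16)<8)&(hsv[...,1]>150);og[:,355:385]&=True
o=np.zeros_like(og);o[300:322,355:385]=og[300:322,355:385]
ys,xs=np.nonzero(o);print("orange",len(ys),ys.mean(),xs.mean())
# ring ellipse
g=cv2.cvtColor(im,cv2.COLOR_BGR2GRAY)
sub=np.zeros_like(g);sub[210:300,268:340]=g[210:300,268:340]
n,l,s,c=cv2.connectedComponentsWithStats((sub>120).astype(np.uint8))
for i in range(1,n):
    if s[i,4]>80:print(s[i])
k=1+np.argmax(s[1:,2]*s[1:,3]*(s[1:,2]<71))
pts=np.argwhere(l==k)[:,::-1].astype(np.float32);e=cv2.fitEllipse(pts);print("ell",e)
pr=[e[0][1],e[0][0]]
obs=[("top",(0,0,.065),pr,3),("top",(-.08,-.165,.081),(296,373.2),1),("scene",(0,0,.065),(261.5,289.6),.5),("scene",(-.08,-.165,.081),(298.9,296.2),.5)]
for C,p in [((.135,.245),(200.5,216.8)),((.135,-.245),(216.4,406)),((-.135,-.245),(320.9,400)),((-.135,.245),(304,204))]:obs.append(("top",(*C,.065),p,1))
def W(q,p):
    c,s=np.cos(q[2]),np.sin(q[2]);return np.array([q[0]+c*p[0]-s*p[1],q[1]+s*p[0]+c*p[1],p[2]])
f=lambda q:np.concatenate([w*(proj(c,W(q,p))-px) for c,p,px,w in obs])
r=least_squares(f,[.55,-.04,0],loss="soft_l1");q=r.x;print(q,np.degrees(q[2]));print(f(q).reshape(-1,2).round(1))
np.save("q.npy",q)
print("axis",W(q,(-.08,-.165,.081)),"mark",W(q,(-.12,-.165,.065)),proj("top",W(q,(-.12,-.165,.065))))
for i in (.121,.131):print("fin top",at("top",(240,374.3),i))
# pot rim: 
for cam in("top","scene"):
    for d in ctrl.trace("pot",cam)[:6]:
        print(cam,d["conf"],d["bbox"],d["mask"].sum())
E
```

```text
red 49 241.53061224489795 372.7755102040816 233 249 370 377
orange 5 310.8 367.4
[274 228  63  63 354]
[335 246   5  54 144]
ell ((305.1195068359375, 259.3174743652344), (61.156227111816406, 61.77204132080078), 83.67359161376953)
[ 0.54019615 -0.04625673 -0.10561613] -6.0513584352380745
[[-0.   1.6]
 [-0.1 -3.5]
 [ 1.2 -0.6]
 [-0.   0. ]
 [-1.1 -1.9]
 [-1.2  0.1]
 [ 0.8  0.1]
 [ 0.7 -1.9]]
axis [ 0.44324764 -0.20190372  0.081     ] mark [ 0.40347053 -0.19768693  0.065     ] [312.78107054 368.02267268]
fin top [ 0.57497249 -0.21477491  0.121     ]
fin top [ 0.57300643 -0.21375524  0.131     ]
top 0.87 [225.3, 205.7, 268.7, 280.1] 1954
top 0.86 [175.4, 136.5, 213.7, 183.6] 1005
top 0.73 [414.8, 154.5, 445.1, 196.1] 926
scene 0.8 [239.4, 211.3, 297.5, 245.5] 1342
scene 0.78 [289.2, 195.3, 314.1, 226.4] 455
scene 0.67 [424.8, 290.5, 458.6, 324.0] 865
```

```bash
python3 -c "
import cv2
im=cv2.imread('pics/top0.png');cv2.imwrite('pics/k.png',cv2.resize(im[225:325,340:415],None,fx=8,fy=6,interpolation=2))"
```

```text
(no output)
```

View pics/k.png

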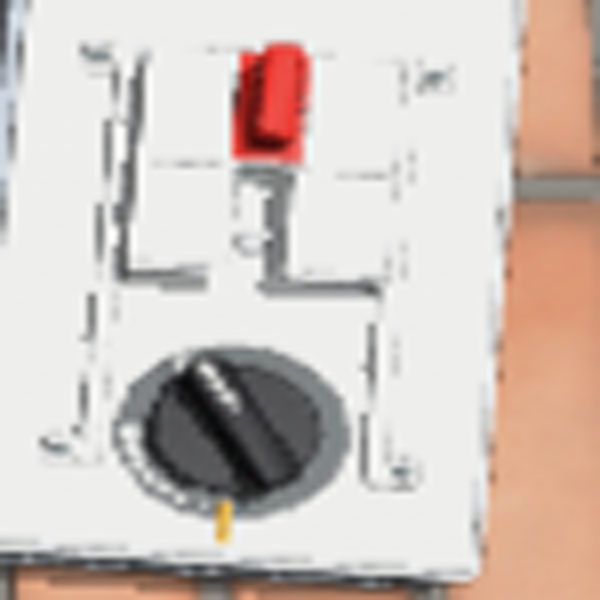

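The fit puts the knob axis at (0.443, -0.202), the cooker yaw at -6.05° and the pointer at about 25° in the world. A tool yaw from -155° to -6° covers the whole turn in one grasp. I move there now.

Call:
{"api": "send_rows", "payload": {"increments": [[[0.9, -1, 0.1, -0.75], [0.9, -1, 0.1, -0.75], [0.9, -1, 0.1, -0.75], [0.9, -1, 0.1, -0.75], [0.9, -1, 0.1, -0.75], [0.9, -1, 0.1, -0.75], [0.9, -1, 0.1, -0.75]]], "jaw": 0.45}}

```text
clock: 2.17
tool_pos: [0.4486, 0.419, 0.2076]
orientation: [-180.0, 0.0, -87.9]
force: [0.5, -0.5, 0.1]
opening: 0.0397
gripper_force: 0.0
```

Call:
{"api": "send_rows", "payload": {"increments": [[[0.25, -1, 0, -0.78], [0.25, -1, 0, -0.78], [0.25, -1, 0, -0.78], [0.25, -1, 0, -0.78], [0.25, -1, 0, -0.78], [0.25, -1, 0, -0.78], [0.25, -1, 0, -0.78]]]}}

```text
clock: 3.05
tool_pos: [0.4982, 0.2197, 0.2075]
orientation: [180.0, 0.0, -154.8]
force: [-0.7, 0.1, 0.3]
opening: 0.0392
gripper_force: 0.0
```

Call:
{"api": "send_rows", "payload": {"increments": [[[0, -1, 0, 0], [0, -1, 0, 0], [0, -1, 0, 0], [0, -1, 0, 0]]]}}

```text
clock: 3.55
tool_pos: [0.4978, 0.0169, 0.2077]
orientation: [-180.0, 0.0, -154.8]
force: [-0.4, 0.7, -0.1]
opening: 0.0396
gripper_force: 0.0
```

Call:
{"api": "send_rows", "payload": {"increments": [[[-0.25, -1, 0, 0], [-0.25, -1, 0, 0], [-0.25, -1, 0, 0], [-0.25, -1, 0, 0], [-0.25, -1, 0, 0], [-0.25, -1, 0, 0]]]}}

```text
clock: 4.3
tool_pos: [0.4488, -0.1798, 0.2074]
orientation: [180.0, 0.0, -154.8]
force: [-1.1, -0.2, 0.4]
opening: 0.0395
gripper_force: 0.0
```

```bash
python3 -c "
from h import *
o=ctrl.get_obs();print(o['clock'],o['tool_pos'],o['orientation'],o['force'],o['opening'],o['joint_pos'].round(1),ctrl.grasp_offset)
print(at('top',(245.2,240),.12))"
```

```text
4.3 [ 0.44880855 -0.1798349   0.20744811] [ 1.79996340e+02  1.39010837e-02 -1.54774205e+02] [-1.05762907 -0.21450884  0.40200108] 0.03949315108523691 [  1.5   1.4 -20.9  -0.  -67.7 -66.3] 0.0188
[0.56906577 0.11189715 0.12      ]
```

Call:
{"api": "send_rows", "payload": {"increments": [[[-0.028, -0.11, -0.2, 0], [-0.028, -0.11, -0.4, 0], [-0.028, -0.11, -0.5, 0], [-0.028, -0.11, -0.61, 0], [-0.028, -0.11, -0.61, 0], [-0.028, -0.11, -0.61, 0]]]}}

```text
clock: 5.05
tool_pos: [0.4436, -0.2021, 0.0863]
orientation: [-180.0, 0.0, -154.8]
force: [0.2, 0.6, -0.1]
opening: 0.0395
gripper_force: 0.0
```

Call:
{"api": "send_rows", "payload": {"increments": [[[0, 0, 0, 0], [0, 0, 0, 0], [0, 0, 0, 0], [0, 0, 0, 0]]], "jaw": 0}}

```text
clock: 5.55
tool_pos: [0.4428, -0.2027, 0.0856]
orientation: [-180.0, 0.0, -154.9]
force: [-0.0, -0.2, 0.3]
opening: 0.0049
gripper_force: 0.0
```

```bash
python3 -c "
from h import *
o=ctrl.get_obs();print(o['clock'],o['tool_pos'],o['orientation'],o['force'],o['moment'],o['opening'],o['gripper_force'])"
```

```text
5.55 [ 0.44275477 -0.20270683  0.08561158] [-1.79993089e+02  1.52208459e-02 -1.54925066e+02] [-0.04291167 -0.23613669  0.2818266 ] [ 0.08024294 -0.14442066 -0.01275769] 0.004928834443027319 0.0
```

```bash
python3 -c "
from h import *
o=ctrl.get_obs();print(o['clock'],o['opening'],o['gripper_force'])
im=ctrl.snapshot('scene')[:,:,::-1];cv2.imwrite('pics/s1.png',cv2.resize(im[220:350,220:400],None,fx=4,fy=4,interpolation=2))"
```

```text
5.55 0.004928834443027319 0.0
```

View pics/s1.png

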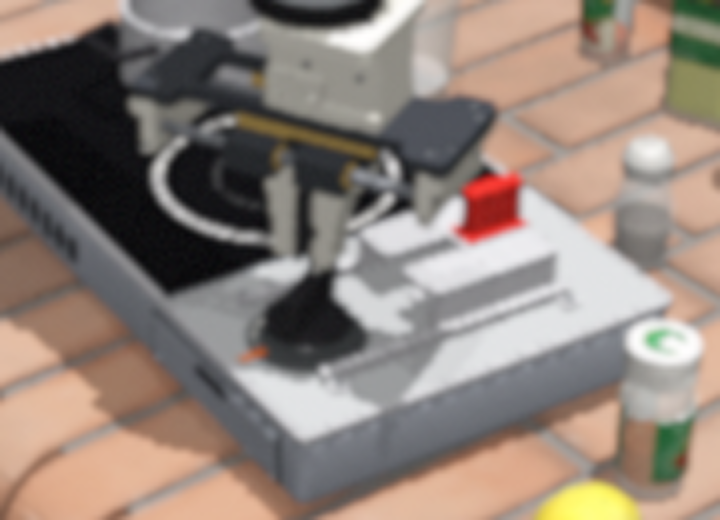

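```bash
python3 -c "
from h import *
f=lambda p:((proj('scene',p)[::-1]-[220,220])*4).round(0)
print('tcp',f([.4428,-.2027,.0856]),'axis81',f([.4432,-.2019,.081]),'bar top',f([.4432,-.2019,.107]),'tip',f([.4686,-.190,.107]),'back tip',f([.4179,-.2137,.107]))
y=np.radians(-155-90);d=np.array([np.cos(y),np.sin(y),0])*.02
for s in(1,-1):print(f(np.array([.4428,-.2027,.0856])+s*d))
for t in ('knob_axis','pointer_tip','lock_fin'):
  print(t,[(d['conf'],(np.array(d['pixel'])[::-1]-[220,220])*4) for d in ctrl.spot_point(t,'scene')][:2])
o=ctrl.get_obs();print(o['clock'],o['opening'],o['gripper_force'])
im=ctrl.snapshot('scene')[:,:,::-1];cv2.imwrite('pics/s2.png',cv2.resize(im[265:320,270:330],None,fx=10,fy=10,interpolation=2))"
```

```text
tcp [305. 310.] axis81 [305. 315.] bar top [306. 279.] tip [327. 255.] back tip [284. 303.]
[275. 301.]
[336. 319.]
knob_axis [(0.92, array([314., 318.]))]
pointer_tip [(0.81, array([341.6, 264.4]))]
lock_fin [(0.8, array([487.6, 198. ])), (0.67, array([304. , 314.8]))]
5.75 0.0007759323571631399 0.0
```

View pics/s2.png

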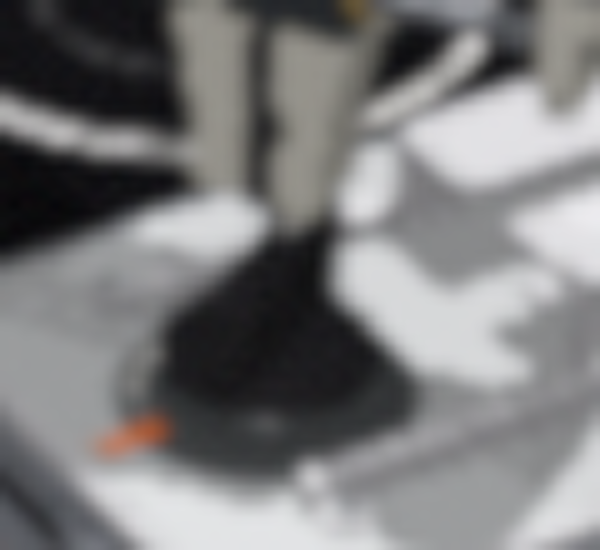

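The scene view shows the shut fingers ending at about pixel (row 286, col 296), above or behind the black grip bar, and no bar was caught. I check against the top camera.

```bash
python3 -c "
from h import *
a=ctrl.snapshot('top')[:,:,::-1][230:330,320:420];b=ctrl.snapshot('scene')[:,:,::-1][240:340,250:350]
g=lambda x:cv2.resize(x,None,fx=4,fy=4,interpolation=2)
o=ctrl.get_obs();p=o['tool_pos'];print(p,o['opening'],o['force'])
A,B=g(a),g(b)
for I,c,off in((A,'top',(230,320)),(B,'scene',(240,250))):
  q=(proj(c,p)-off)*4;print(c,q)
  cv2.circle(I,(int(q[1]),int(q[0])),3,(0,255,0),-1)
  q=(proj(c,p+[0,0,.066])-off)*4;cv2.circle(I,(int(q[1]),int(q[0])),3,(255,0,0),-1)
cv2.imwrite('pics/ab.png',np.hstack([A,B]))"
```

```text
[ 0.44268454 -0.20264605  0.08540909] 0.00019959351442163837 [ 0.52426226  0.70160412 -0.49901764]
top [263.90606631 200.56494172]
scene [230.07846835 185.14637795]
```

View pics/ab.png

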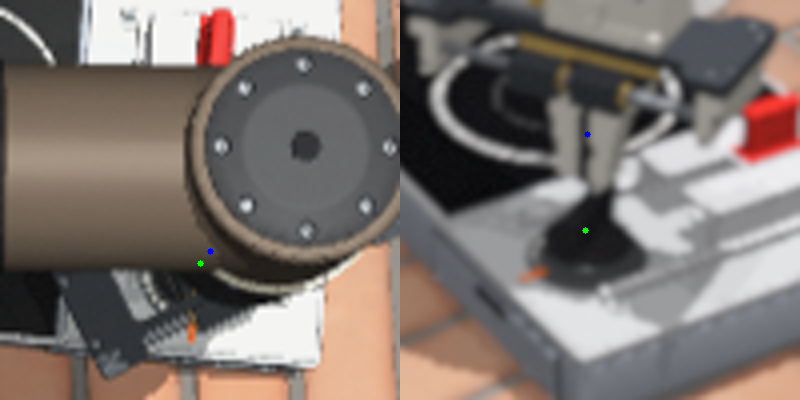

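```bash
python3 -c "
from h import *
p=np.array([.4427,-.2026,.0854]);u=np.array([-.4226,.9063,0]);v=np.array([.9063,.4226,0])
for z in(.066,.09,.1,.12):
  for s in(1,-1):print(z,s,(proj('top',p+.0965*u*s-.039*v+[0,0,z])-(230,320))*4)
print('closed fingers 66mm: top/bottom px scene', (proj('scene',p)-(240,250))*4,(proj('scene',p+[0,0,.066])-(240,250))*4,(proj('scene',p+[0,0,.025])-(240,250))*4,(proj('scene',p+[0,0,.091])-(240,250))*4)
"
```

```text
0.066 1 [385.75921808  92.98631168]
0.066 -1 [239.02954834 387.3004766 ]
0.09 1 [383.35149728  94.86411181]
0.09 -1 [234.21596341 394.03973804]
0.1 1 [382.3242377   95.66527953]
0.1 -1 [232.16282208 396.91423935]
0.12 1 [380.22565242  97.30198247]
0.12 -1 [227.96955462 402.78502509]
closed fingers 66mm: top/bottom px scene [230.04641633 185.11801673] [134.70426093 186.97428242] [194.45258495 185.81101143] [ 97.40683031 187.70044536]
```

Both views fit the gripper really being about 25 mm higher than the reported TCP. I open the jaw and probe downward, watching the force.

Call:
{"api": "send_rows", "payload": {"increments": [[[0, 0, 0, 0], [0, 0, 0, 0], [0, 0, 0, 0], [0, 0, -0.02, 0], [0, 0, -0.04, 0], [0, 0, -0.04, 0]]], "jaw": 0.4}}

```text
clock: 6.65
tool_pos: [0.4423, -0.2026, 0.077]
orientation: [180.0, -0.0, -154.9]
force: [-0.6, 0.8, 0.9]
opening: 0.0349
gripper_force: 0.0
```

Call:
{"api": "send_rows", "payload": {"increments": [[[0, 0, -0.02, 0], [0, 0, -0.03, 0], [0, 0, -0.03, 0]]]}}

```text
clock: 7.02
tool_pos: [0.4426, -0.2027, 0.0713]
orientation: [180.0, -0.0, -154.9]
force: [-0.0, -0.3, 0.1]
opening: 0.035
gripper_force: 0.0
```

Call:
{"api": "send_rows", "payload": {"increments": [[[0, 0, -0.02, 0], [0, 0, -0.03, 0], [0, 0, -0.03, 0]]]}}

```text
clock: 7.4
tool_pos: [0.4425, -0.2026, 0.0652]
orientation: [180.0, -0.0, -154.9]
force: [0.5, -0.3, -0.6]
opening: 0.0352
gripper_force: 0.0
```

Call:
{"api": "send_rows", "payload": {"increments": [[[0, 0, -0.015, 0], [0, 0, -0.025, 0], [0, 0, -0.025, 0]]]}}

```text
clock: 7.78
tool_pos: [0.4426, -0.2027, 0.0603]
orientation: [180.0, -0.0, -154.9]
force: [0.5, -0.0, 0.5]
opening: 0.0351
gripper_force: 0.0
```

```bash
python3 -c "
from h import *
b=ctrl.snapshot('scene')[:,:,::-1][250:330,255:345]
B=cv2.resize(b,None,fx=8,fy=7,interpolation=2)
o=ctrl.get_obs();p=o['tool_pos'];print(p,o['opening'],o['force'])
for dz in(0,.015,.025):
  q=(proj('scene',p+[0,0,dz])-(250,255));cv2.circle(B,(int(q[1]*8),int(q[0]*7)),3,(0,255,0),-1)
cv2.imwrite('pics/c.png',B)"
```

```text
[ 0.44266251 -0.20266866  0.06038152] 0.034996363485940894 [-0.7986691  -0.69679255 -0.22150873]
```

View pics/c.png

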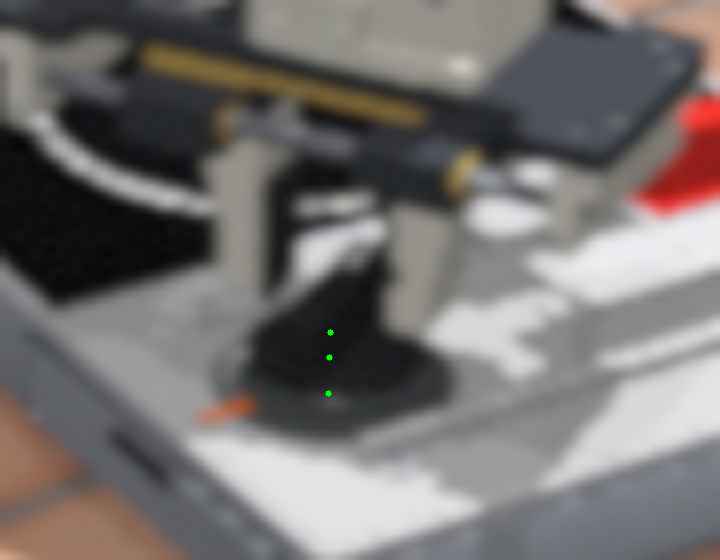

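The fingers now straddle the bar's upper half, with tips at about crop pixels (245, 290) and (405, 330). They are centred on the bar but still above the flange, so I keep lowering until there is contact.

Call:
{"api": "send_rows", "payload": {"increments": [[[0, 0, -0.015, 0], [0, 0, -0.025, 0], [0, 0, -0.025, 0]]]}}

```text
clock: 8.2
tool_pos: [0.4426, -0.2026, 0.0553]
orientation: [180.0, -0.0, -154.9]
force: [-0.4, 0.4, 0.8]
opening: 0.0353
gripper_force: 0.0
```

Call:
{"api": "send_rows", "payload": {"increments": [[[0, 0, -0.01, 0], [0, 0, -0.015, 0], [0, 0, -0.015, 0]]]}}

```text
clock: 8.57
tool_pos: [0.4426, -0.2026, 0.0524]
orientation: [180.0, -0.0, -154.9]
force: [-0.3, -0.5, -0.6]
opening: 0.0348
gripper_force: 0.0
```

Call:
{"api": "send_rows", "payload": {"increments": [[[0, 0, 0, 0], [0, 0, 0, 0], [0, 0, 0, 0], [0, 0, 0, 0]]], "jaw": 0}}

```text
clock: 9.07
tool_pos: [0.4417, -0.2011, 0.052]
orientation: [179.8, -0.0, -155.0]
force: [-2.4, 11.9, 2.6]
opening: 0.0137
gripper_force: 29.9
```

Gripped, with an opening of 13.7 mm. I re-centre to relieve the side force and press in.

Call:
{"api": "send_rows", "payload": {"increments": [[[-0.004, 0.008, 0, 0], [-0.004, 0.008, -0.02, 0], [-0.004, 0.008, -0.035, 0], [-0.004, 0.008, -0.035, 0]]]}}

```text
clock: 9.57
tool_pos: [0.4418, -0.2009, 0.0453]
orientation: [180.0, -0.0, -154.9]
force: [-3.1, 5.1, 7.5]
opening: 0.0138
gripper_force: 29.9
```

Call:
{"api": "send_rows", "payload": {"increments": [[[-0.003, 0.004, -0.005, 0], [-0.003, 0.004, -0.01, 0], [-0.003, 0.004, -0.01, 0]]]}}

```text
clock: 9.95
tool_pos: [0.4419, -0.2007, 0.0445]
orientation: [-179.9, 0.0, -154.9]
force: [-3.2, 2.5, 14.1]
opening: 0.0135
gripper_force: 29.9
```

Fully pressed. I turn gently to start.

Call:
{"api": "send_rows", "payload": {"increments": [[[0, 0, 0, 0.05], [0, 0, 0, 0.1], [0, 0, 0, 0.15], [0, 0, 0, 0.2], [0, 0, 0, 0.25], [0, 0, 0, 0.3], [0, 0, 0, 0.3]]]}}

```text
clock: 10.82
tool_pos: [0.4428, -0.2015, 0.0445]
orientation: [-179.8, 0.0, -129.0]
force: [-1.6, -2.3, 9.7]
opening: 0.0135
gripper_force: 29.9
```

```bash
python3 -c "
from h import *
o=ctrl.get_obs();print(o['clock'],o['tool_pos'],o['orientation'],o['force'],o['moment'],o['opening'])"
```

```text
10.825 [ 0.4427574  -0.20147286  0.04452292] [-1.79826686e+02  9.34449680e-03 -1.29038432e+02] [-1.56063797 -2.33413927  9.65932127] [-1.26593988  0.36943845  0.03790913] 0.013461089653676001
```

Call:
{"api": "send_rows", "payload": {"increments": [[[0, 0, 0, 0.1], [0, 0, 0, 0.2], [0, 0, 0, 0.3], [0, 0, 0, 0.4], [0, 0, 0, 0.5], [0, 0, 0, 0.6], [0, 0, 0, 0.7], [0, 0, 0, 0.75], [0, 0, 0, 0.75]]]}}

```text
clock: 11.95
tool_pos: [0.4459, -0.2016, 0.0454]
orientation: [-179.7, -0.3, -64.5]
force: [4.6, -4.5, 7.3]
opening: 0.0135
gripper_force: 29.9
```

Call:
{"api": "send_rows", "payload": {"increments": [[[0, 0, 0.01, 0.1], [0, 0, 0.02, 0.2], [0, 0, 0.03, 0.3], [0, 0, 0.03, 0.4], [0, 0, 0.03, 0.5], [0, 0, 0.03, 0.6], [0, 0, 0.03, 0.68], [0, 0, 0.03, 0.68], [0, 0, 0.03, 0.68]]]}}

```text
clock: 13.08
tool_pos: [0.4474, -0.1996, 0.051]
orientation: [-179.9, -0.6, -6.2]
force: [8.7, 8.5, 3.2]
opening: 0.0137
gripper_force: 30.0
```

```bash
python3 -c "
from h import *
o=ctrl.get_obs();print(o['clock'],o['tool_pos'],o['orientation'],o['force'],o['moment'],o['opening'])"
```

```text
13.075 [ 0.44738523 -0.19959008  0.05102911] [-179.92410144   -0.59089161   -6.17240778] [8.74193261 8.48267059 3.22022382] [ 3.39632044 -3.44882467  0.15745446] 0.013720864449979987
```

Call:
{"api": "send_rows", "payload": {"increments": [[[0.006, 0.006, 0.01, 0], [0.006, 0.006, 0.01, 0], [0.006, 0.006, 0.01, 0]]]}}

```text
clock: 13.45
tool_pos: [0.4474, -0.1993, 0.0527]
orientation: [180.0, -0.5, -6.2]
force: [7.6, 0.9, 1.0]
opening: 0.0137
gripper_force: 29.9
```

Call:
{"api": "send_rows", "payload": {"increments": [[[0, 0, 0, 0], [0, 0, 0, 0], [0, 0, 0, 0], [0, 0, 0.2, 0], [0, 0, 0.4, 0], [0.1, 0, 0.4, 0], [0.3, 0, 0.4, 0], [0.65, 0, 0.4, 0], [0.65, 0, 0.4, 0], [0.65, 0, 0.4, 0]]], "jaw": 0.4}}

```text
clock: 14.7
tool_pos: [0.5721, -0.1989, 0.1296]
orientation: [-180.0, 0.2, -6.2]
force: [-1.2, -0.2, 0.1]
opening: 0.0348
gripper_force: 0.0
```

```bash
python3 -c "
from h import *
o=ctrl.get_obs();print(o['clock'],o['tool_pos'],o['orientation'],o['force'])
q=np.load('q.npy')
A=ctrl.snapshot('top')[:,:,::-1].copy();B=ctrl.snapshot('scene')[:,:,::-1].copy()
for c in('top','scene'):
  for t in('knob_axis','pointer_tip','mark','lock_fin','lock_mouth'):print(c,t,[(round(d['conf'],2),np.round(d['pixel'],1).tolist()) for d in ctrl.spot_point(t,c)][:2])
for p in([.445,-.199,.081],[.445-.028*.9945,-.199+.028*.105,.107],[.575,-.212,.131]):print(proj('top',p),proj('scene',p))
cv2.imwrite('pics/d.png',np.hstack([cv2.resize(A[250:330,330:410],(400,480),interpolation=2),cv2.resize(B[240:320,260:340],(400,480),interpolation=2)]))"
```

```text
14.7 [ 0.57210693 -0.19890298  0.12956401] [-1.79999699e+02  1.73094809e-01 -6.24220093e+00] [-1.21957355 -0.19394998  0.07781905]
top knob_axis [(0.73, [295.7, 370.1])]
top pointer_tip [(0.83, [306.7, 372.1])]
top mark [(0.61, [311.3, 367.3])]
top lock_fin [(0.63, [241.1, 376.0])]
top lock_mouth [(0.93, [272.1, 371.0])]
scene knob_axis [(0.75, [299.4, 295.8])]
scene pointer_tip [(0.59, [294.9, 285.4])]
scene mark [(0.62, [311.5, 279.2]), (0.39, [299.2, 295.2])]
scene lock_fin [(0.83, [270.2, 344.5])]
scene lock_mouth []
[295.25450794 368.46255692] [298.02395812 296.06629272]
[305.6970695 368.5983649] [292.30785007 285.98603127]
[239.20577176 373.54106811] [264.80366935 341.94635928]
```

View pics/d.png

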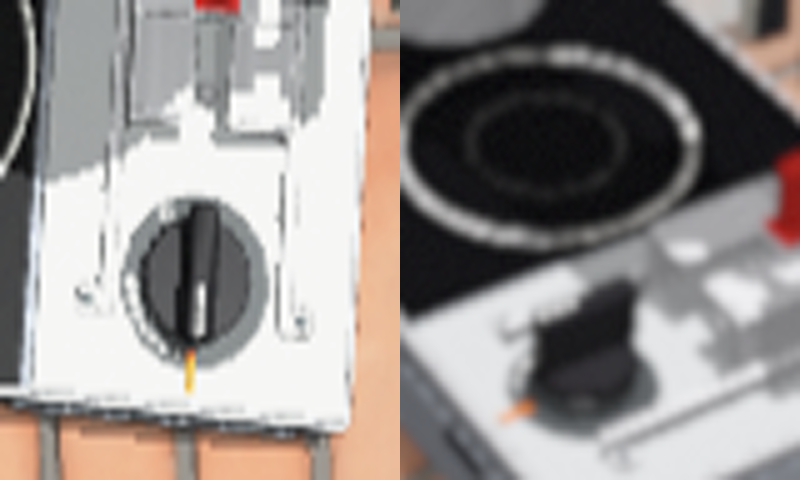

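The pointer's white line faces the orange mark in both views, at about crop pixel (197, 335) in the top view. I check the bar's slope numerically and the fin position.

```bash
python3 -c "
from h import *
f=lambda p:((proj('top',p)-(250,330))*(6,5)).round(1)[::-1]
for a in(168,174,180):
  d=np.array([np.cos(np.radians(a)),np.sin(np.radians(a)),0])*.028
  print(a,'front',f(np.array([.444,-.2,.107])+d),'back',f(np.array([.444,-.2,.107])-d))
print(at('top',(241.1,376),.121),at('scene',(270.2,344.5),.121),at('top',(272.1,371),.098))
c=ctrl.snapshot('top')[:,:,::-1];h=cv2.cvtColor(np.ascontiguousarray(c),cv2.COLOR_BGR2HSV)
r=((h[...,0]<8)|(h[...,0]>172))&(h[...,1]>150)&(h[...,2]>80);r[:,:355]=0;r[:,395:]=0;r[:215]=0;r[270:]=0
y,x=np.nonzero(r);print(len(y),y.mean(),x.mean(),y.min(),y.max(),x.min(),x.max())
"
```

```text
168 front [189.1 335.6] back [208.9 199. ]
174 front [195.2 336.6] back [202.9 198. ]
180 front [201.3 336.9] back [196.8 197.8]
[ 0.57216147 -0.21879853  0.121     ] [ 0.57459744 -0.22242238  0.121     ] [ 0.49971271 -0.20585231  0.098     ]
55 247.61818181818182 373.1090909090909 245 251 369 377
```

Call:
{"api": "send_rows", "payload": {"increments": [[[0.01, -0.068, 0, 0], [0.01, -0.068, -0.1, 0], [0.01, -0.068, -0.2, 0], [0.01, -0.068, -0.23, 0], [0.01, -0.068, -0.26, 0], [0.01, -0.068, -0.26, 0]]], "jaw": 0.5}}

```text
clock: 16.1
tool_pos: [0.5746, -0.2128, 0.0795]
orientation: [180.0, 0.0, -6.2]
force: [-0.7, 0.6, 0.6]
opening: 0.0438
gripper_force: 0.0
```

Call:
{"api": "send_rows", "payload": {"increments": [[[0, 0, 0, 0], [0, 0, 0, 0], [0, 0, 0, 0], [0, 0, 0, 0]]], "jaw": 0}}

```text
clock: 16.6
tool_pos: [0.5745, -0.2131, 0.0797]
orientation: [180.0, -0.0, -6.2]
force: [-0.2, -1.6, -0.5]
opening: 0.0117
gripper_force: 30.0
```

Call:
{"api": "send_rows", "payload": {"increments": [[[-0.06, 0.006, 0, 0], [-0.12, 0.013, 0, 0], [-0.18, 0.019, 0, 0], [-0.24, 0.025, 0, 0], [-0.3, 0.032, 0, 0], [-0.3, 0.032, 0, 0]]]}}

```text
clock: 17.35
tool_pos: [0.5126, -0.2063, 0.0796]
orientation: [180.0, 0.1, -6.2]
force: [-2.0, -5.9, 1.3]
opening: 0.0117
gripper_force: 30.0
```

Call:
{"api": "send_rows", "payload": {"increments": [[[-0.03, 0.003, 0, 0], [-0.06, 0.006, 0, 0], [-0.09, 0.01, 0, 0], [-0.1, 0.011, 0, 0], [-0.1, 0.011, 0, 0]]]}}

```text
clock: 17.98
tool_pos: [0.5004, -0.2049, 0.0799]
orientation: [180.0, -0.6, -6.2]
force: [20.9, -14.2, -19.4]
opening: 0.0117
gripper_force: 30.0
```

Call:
{"api": "send_rows", "payload": {"increments": [[[0, -0.01, 0, 0], [-0.01, -0.01, 0.01, 0], [-0.01, -0.01, 0.01, 0], [-0.01, -0.01, 0.01, 0]]]}}

```text
clock: 18.48
tool_pos: [0.4991, -0.2049, 0.0806]
orientation: [-179.9, -0.6, -6.2]
force: [25.4, -3.9, -26.9]
opening: 0.0117
gripper_force: 30.0
```

Call:
{"api": "send_rows", "payload": {"increments": [[[0.01, 0, -0.01, 0], [0.01, 0, -0.01, 0]]]}}

```text
clock: 18.73
tool_pos: [0.4993, -0.205, 0.0804]
orientation: [-179.9, -0.5, -6.2]
force: [11.9, 1.3, -4.8]
opening: 0.0117
gripper_force: 30.0
```

Call:
{"api": "send_rows", "payload": {"increments": [[[0, 0, 0, 0], [0, 0, 0, 0], [0, 0, 0, 0], [0, 0, 0.2, 0], [0, 0, 0.5, 0], [0.3, 0.5, 0.5, 0], [0.3, 1, 0.5, 0], [0.3, 1, 0.5, 0], [0.3, 1, 0.5, 0], [0.3, 1, 0.5, 0], [0.3, 1, 0.5, 0]]], "jaw": 0.5}}

```text
clock: 20.1
tool_pos: [0.554, -0.0065, 0.1793]
orientation: [180.0, 0.0, -6.2]
force: [-1.2, -0.5, 0.2]
opening: 0.0438
gripper_force: 0.0
```

```bash
python3 -c "
from h import *
o=ctrl.get_obs();print(o['clock'],o['tool_pos'],o['orientation'],o['force'])
A=ctrl.snapshot('top')[:,:,::-1].copy();B=ctrl.snapshot('scene')[:,:,::-1].copy()
cv2.imwrite('pics/topE.png',A);cv2.imwrite('pics/scE.png',B)
for c in('top','scene'):
  for t in('lock_fin','lock_mouth','pot'):print(c,t,[(round(d['conf'],2),np.round(d['pixel'],1).tolist()) for d in ctrl.spot_point(t,c)][:4])
h=cv2.cvtColor(A,cv2.COLOR_BGR2HSV)
r=((h[...,0]<8)|(h[...,0]>172))&(h[...,1]>150)&(h[...,2]>80);r[:,:355]=0;r[:,395:]=0;r[:215]=0;r[320:]=0
y,x=np.nonzero(r);print(len(y),y.mean(),x.mean(),y.min(),y.max(),x.min(),x.max())
for k in(0,.066,.076):
  P=np.array([.5745-.9945*k,-.2128+.1054*k,.131]);print(k,proj('top',P),proj('scene',P))
cv2.imwrite('pics/e.png',np.hstack([cv2.resize(A[240:330,330:410],(320,360),interpolation=2),cv2.resize(B[200:320,235:385],(450,360),interpolation=2)]))"
```

```text
20.1 [ 0.55404218 -0.0065218   0.17928196] [ 1.79986753e+02  3.54051350e-02 -6.23564401e+00] [-1.21423561 -0.47906654  0.17606224]
top lock_fin [(0.68, [270.0, 373.0])]
top lock_mouth [(0.65, [303.8, 367.7])]
top pot [(0.7, [161.3, 196.1]), (0.69, [179.8, 426.3]), (0.67, [243.1, 249.4])]
scene lock_fin [(0.9, [274.7, 320.3])]
scene lock_mouth [(0.94, [295.0, 291.7])]
scene pot [(0.88, [312.0, 441.2]), (0.77, [236.6, 266.7]), (0.55, [214.8, 298.9])]
141 271.82978723404256 371.06382978723406 263 281 367 375
0 [239.40190061 373.88017478] [265.00753587 342.01498075]
0.066 [266.33277009 372.07076732] [272.52338787 319.4160215 ]
0.076 [270.45546152 371.79377557] [273.6917314  315.90300023]
```

View pics/e.png

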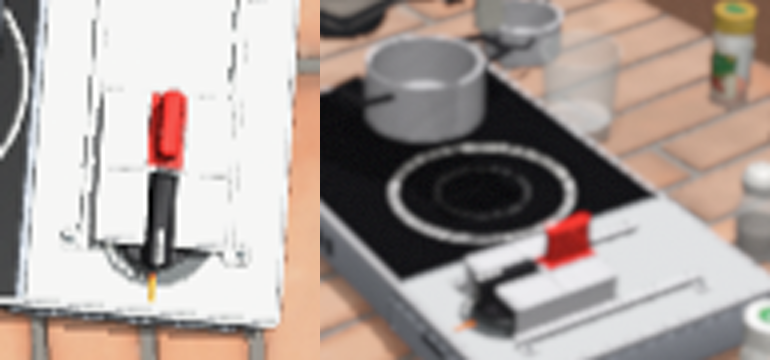

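The lock covers the knob with the bar in its slot and the pointer on the mark. I check the travel precisely by matching the fin between the pictures, and find the pot from both.

```bash
python3 -c "
from h import *
from scipy.optimize import least_squares
def red(f,a,b):
  h=cv2.cvtColor(cv2.imread(f),cv2.COLOR_BGR2HSV).astype(float)
  w=np.clip((h[...,1]-100)/155,0,1)*(((h[...,0]<10)|(h[...,0]>170)));w[:,:362]=0;w[:,384:]=0;w[:a]=0;w[b:]=0
  y,x=np.mgrid[:480,:640];s=w.sum();return (w*y).sum()/s,(w*x).sum()/s,s
a=red('pics/top0.png',222,258);b=red('pics/topE.png',254,290);print(a,b,b[0]-a[0])
h=lambda f:cv2.imread(f)
def redS(f):
  q=cv2.cvtColor(cv2.imread(f),cv2.COLOR_BGR2HSV).astype(float)
  w=np.clip((q[...,1]-120)/135,0,1)*((q[...,0]<8)|(q[...,0]>172));w[:, :300]=0;w[:,360:]=0;w[:255]=0;w[290:]=0
  y,x=np.mgrid[:480,:640];s=w.sum();return (w*y).sum()/s,(w*x).sum()/s,s
print(redS('pics/scene0.png'),redS('pics/scE.png'))
for k in(0,.066,.07,.076):
  P=np.array([.5745-.9945*k,-.2128+.1054*k,.121]);print(k,proj('top',P),proj('scene',P))
print('pot',at('top',(243.1,249.4),.065),at('top',(243.7,249.2),.065),at('scene',(236.6,266.7),.065))
for c in('top','scene'):
  for d in ctrl.trace('pot',c):
    m=d['mask'].astype(np.uint8);m=cv2.morphologyEx(m,cv2.MORPH_OPEN,np.ones((17,17),np.uint8))
    if m.sum()>300:
      r=cv2.boundingRect(m);print(c,d['conf'],d['bbox'],r)
q=np.load('q.npy');print(q)
e,f=(lambda P:(proj('top',P+[0,0,.12]),[proj('top',P+[.055*np.cos(t),.055*np.sin(t),.12]).round(0).tolist() for t in(0,1.57,3.14,4.71)]))(np.array([.573,.1,0]));print(e,f)
"
```

```text
(np.float64(241.88764627462592), np.float64(373.14346022811424), np.float64(87.10967741935485)) (np.float64(272.01969046889366), np.float64(371.0370824394729), np.float64(84.20645161290322)) 30.132044194267735
(np.float64(270.54692871505483), np.float64(341.86099760005186), np.float64(114.19999999999999)) (np.float64(279.328962228636), np.float64(317.38731333918935), np.float64(118.05925925925926))
0 [240.20701894 373.49632675] [268.52639983 341.79456888]
0.066 [266.96703045 371.69545678] [276.09520163 319.2684881 ]
0.07 [268.60420393 371.58527982] [276.56483063 317.87078988]
0.076 [271.06328826 371.41979069] [277.27167332 315.76710213]
pot [0.58455156 0.09485009 0.065     ] [0.58302042 0.09535317 0.065     ] [0.58198758 0.10766555 0.065     ]
top 0.72 [171.6, 135.5, 215.3, 183.8] (179, 145, 30, 32)
top 0.65 [413.4, 154.3, 442.5, 196.3] (417, 163, 26, 27)
top 0.16 [206.4, 203.6, 404.9, 323.2] (208, 212, 197, 111)
scene 0.93 [425.1, 289.1, 460.2, 322.4] (427, 293, 30, 28)
scene 0.89 [237.9, 211.7, 296.8, 247.4] (250, 213, 40, 33)
[ 0.54019615 -0.04625673 -0.10561613]
[243.51058282 244.90135133] [[221.0, 245.0], [244.0, 222.0], [266.0, 245.0], [243.0, 268.0]]
```

The tool travel (75.8 mm) and the 25 N stop force say home, but vision is only good to about 2 mm. To be sure, I push the fin from behind with shut fingers.

Call:
{"api": "send_rows", "payload": {"increments": [[[0, -0.5, 0, 0], [0, -1, 0, 0], [0, -1, 0, 0], [0, -1, 0, 0], [0, -1, -0.2, 0], [0, -1, -0.4, 0], [0, -1, -0.485, 0], [0, -1, -0.485, 0]]], "jaw": 0}}

```text
clock: 21.6
tool_pos: [0.5542, -0.2057, 0.0818]
orientation: [180.0, 0.1, -6.2]
force: [0.5, -0.3, 0.3]
opening: 0.0007
gripper_force: 0.0
```

Call:
{"api": "send_rows", "payload": {"increments": [[[-0.04, 0.0, 0, 0], [-0.07, 0.0, 0, 0], [-0.1, 0.002, 0, 0], [-0.12, 0.002, 0, 0], [-0.12, 0.002, 0, 0]]]}}

```text
clock: 22.22
tool_pos: [0.5321, -0.2057, 0.0834]
orientation: [-180.0, -0.2, -6.2]
force: [4.7, -0.3, 0.1]
opening: 0.0003
gripper_force: 2.2
```

Call:
{"api": "send_rows", "payload": {"increments": [[[-0.01, 0, 0, 0], [-0.02, 0, 0, 0], [-0.02, 0, 0, 0]]]}}

```text
clock: 22.6
tool_pos: [0.5317, -0.2056, 0.0838]
orientation: [-180.0, -0.5, -6.2]
force: [13.4, -0.6, -5.2]
opening: 0.0004
gripper_force: 6.6
```

Call:
{"api": "send_rows", "payload": {"increments": [[[-0.01, 0, 0, 0], [-0.015, 0, 0, 0], [-0.015, 0, 0, 0]]]}}

```text
clock: 22.98
tool_pos: [0.5314, -0.2056, 0.0841]
orientation: [-180.0, -0.8, -6.1]
force: [20.0, -0.1, -9.5]
opening: 0.0003
gripper_force: 10.1
```

The stop is solid: 15 N more gave only 0.7 mm, so the lock is home. Now the pot. I estimate its centre at (0.582, 0.0965) and will drag it by spreading the fingers inside it.

Call:
{"api": "send_rows", "payload": {"increments": [[[0.1, 0, 0, 0], [0.1, 0, 0, 0], [0.1, 0, 0.3, 0], [0.1, 0, 0.55, 0], [0.2, 0.5, 0.55, 0], [0.2, 1, 0.55, 0], [0.2, 1, 0.55, 0], [0.2, 1, 0.55, 0], [0.2, 1, 0.55, 0]]]}}

```text
clock: 24.1
tool_pos: [0.5627, -0.0051, 0.1923]
orientation: [180.0, 0.1, -6.1]
force: [0.9, -0.6, -1.1]
opening: 0.0001
gripper_force: 0.0
```

Call:
{"api": "send_rows", "payload": {"increments": [[[0.05, 0.5, 0, 0], [0.05, 0.5, 0, 0], [0.05, 0.5, 0, 0], [0.05, 0.5, 0, 0]]]}}

```text
clock: 24.6
tool_pos: [0.5732, 0.0929, 0.1922]
orientation: [180.0, 0.0, -6.3]
force: [0.5, -0.5, -0.3]
opening: 0.0002
gripper_force: 0.0
```

Call:
{"api": "send_rows", "payload": {"increments": [[[0.045, 0.018, -0.1, 0], [0.045, 0.018, -0.25, 0], [0.045, 0.018, -0.35, 0], [0.045, 0.018, -0.4, 0], [0.045, 0.018, -0.45, 0], [0.045, 0.018, -0.5, 0], [0.045, 0.018, -0.5, 0]]]}}

```text
clock: 25.48
tool_pos: [0.5822, 0.0977, 0.0919]
orientation: [180.0, 0.1, -6.2]
force: [0.1, 0.3, -0.1]
opening: 0.0003
gripper_force: 0.0
```

Call:
{"api": "send_rows", "payload": {"increments": [[[0, 0, -0.03, 0], [0, 0, -0.06, 0], [0, 0, -0.1, 0], [0, 0, -0.13, 0], [0, 0, -0.13, 0]]]}}

```text
clock: 26.1
tool_pos: [0.5821, 0.0978, 0.0657]
orientation: [180.0, 0.1, -6.2]
force: [0.2, 0.0, -0.0]
opening: 0.0004
gripper_force: 0.0
```

```bash
python3 -c "
from h import *
o=ctrl.get_obs();print(o['clock'],o['tool_pos'],o['force'])
B=ctrl.snapshot('scene')[:,:,::-1][170:280,210:340];cv2.imwrite('pics/f.png',cv2.resize(B,None,fx=5,fy=5,interpolation=2))
print([(round(d['conf'],2),at('scene',d['pixel'],.065).round(3)) for d in ctrl.spot_point('pot','scene')])"
```

```text
26.1 [0.58209558 0.09777167 0.06573706] [ 0.15658929  0.01928141 -0.01940462]
[(0.91, array([ 0.688, -0.424,  0.065])), (0.78, array([0.739, 0.158, 0.065])), (0.68, array([0.573, 0.105, 0.065]))]
```

View pics/f.png

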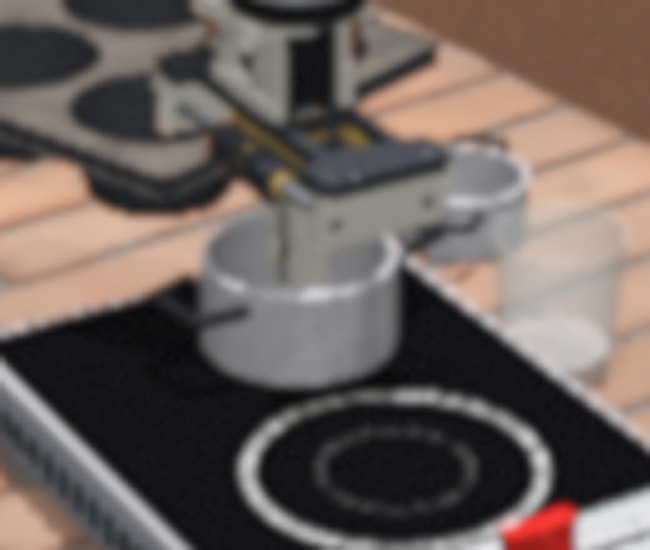

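The fingers are inside the pot, with its rim around crop pixel (300, 260), and the gripper body is clear above. I open the fingers inside it.

Call:
{"api": "send_rows", "payload": {"increments": [[[0, 0, 0, 0], [0, 0, 0, 0], [0, 0, 0, 0], [0, 0, 0, 0], [0, 0, 0, 0]]], "jaw": 0.6}}

```text
clock: 26.82
tool_pos: [0.5825, 0.098, 0.0665]
orientation: [180.0, 0.0, -6.2]
force: [-0.1, -0.1, -0.8]
opening: 0.045
gripper_force: 0.0
```

Call:
{"api": "send_rows", "payload": {"increments": [[[-0.03, -0.1, 0, 0], [-0.06, -0.2, 0, 0], [-0.09, -0.3, 0, 0], [-0.12, -0.4, 0, 0], [-0.12, -0.4, 0, 0]]]}}

```text
clock: 27.45
tool_pos: [0.5573, 0.0157, 0.0664]
orientation: [180.0, 0.1, -6.4]
force: [0.8, -0.1, 0.5]
opening: 0.0529
gripper_force: 0.0
```

```bash
python3 -c "
from h import *
o=ctrl.get_obs();print(o['clock'],o['tool_pos'],o['force'],o['moment'])
ctrl.snapshot('scene')
print([(round(d['conf'],2),at('scene',d['pixel'],.065).round(3)) for d in ctrl.spot_point('pot','scene')])"
```

```text
27.45 [0.55732212 0.01571217 0.06639771] [ 0.833393   -0.14273244  0.53095325] [-0.02422601  0.00137052 -0.03478745]
[(0.74, array([0.55 , 0.022, 0.065])), (0.65, array([ 0.698, -0.427,  0.065])), (0.49, array([0.748, 0.171, 0.065]))]
```

Call:
{"api": "send_rows", "payload": {"increments": [[[-0.03, -0.1, 0, 0], [-0.06, -0.2, 0, 0], [-0.08, -0.28, 0, 0], [-0.09, -0.325, 0, 0], [-0.09, -0.325, 0, 0], [-0.09, -0.325, 0, 0]]]}}

```text
clock: 28.3
tool_pos: [0.5402, -0.0473, 0.0663]
orientation: [180.0, 0.0, -6.2]
force: [1.0, -0.5, -0.4]
opening: 0.0528
gripper_force: 0.0
```

Call:
{"api": "send_rows", "payload": {"increments": [[[0, 0, 0, 0], [0, 0, 0, 0], [0, 0, 0, 0], [0, 0, 0, 0], [0, 0, 0, 0], [0, 0, 0.2, 0], [0, 0, 0.4, 0], [0, 0, 0.6, 0], [0, 0.5, 0.6, 0], [0, 1, 0.6, 0], [0, 1, 0.6, 0], [0, 1, 0.6, 0]]], "jaw": 0}}

```text
clock: 29.8
tool_pos: [0.5403, 0.1562, 0.1863]
orientation: [-180.0, -0.0, -6.0]
force: [-0.1, 0.6, -0.6]
opening: 0.0004
gripper_force: 0.0
```

Call:
{"api": "send_rows", "payload": {"increments": [[[-0.1, 1, 0, 0], [-0.1, 1, 0, 0], [-0.1, 1, 0, 0], [-0.1, 1, 0, 0], [-0.1, 1, 0, 0]]]}}

```text
clock: 30.42
tool_pos: [0.5202, 0.3533, 0.1859]
orientation: [179.9, 0.0, -6.2]
force: [-1.2, -0.7, -0.6]
opening: 0.0005
gripper_force: 0.0
```

```bash
python3 -c "
from h import *
o=ctrl.get_obs();print(o['clock'],o['tool_pos'],o['force'])
A=ctrl.snapshot('top')[:,:,::-1];B=ctrl.snapshot('scene')[:,:,::-1]
for c in('top','scene'):print([(round(d['conf'],2),at(c,d['pixel'],.065).round(3)) for d in ctrl.spot_point('pot',c)])
cv2.imwrite('pics/g.png',np.hstack([cv2.resize(A[200:330,250:390],(420,390),interpolation=2),cv2.resize(B[210:330,230:350],(380,390),interpolation=2)]))"
```

```text
30.425 [0.52024889 0.35325393 0.18587531] [-1.20944744 -0.68896596 -0.58167681]
[(0.97, array([0.808, 0.234, 0.065])), (0.69, array([ 0.747, -0.36 ,  0.065])), (0.61, array([ 0.542, -0.042,  0.065]))]
[(0.82, array([ 0.533, -0.041,  0.065])), (0.72, array([ 0.689, -0.432,  0.065])), (0.69, array([0.726, 0.141, 0.065])), (0.2, array([ 0.69 , -0.004,  0.065]))]
```

View pics/g.png

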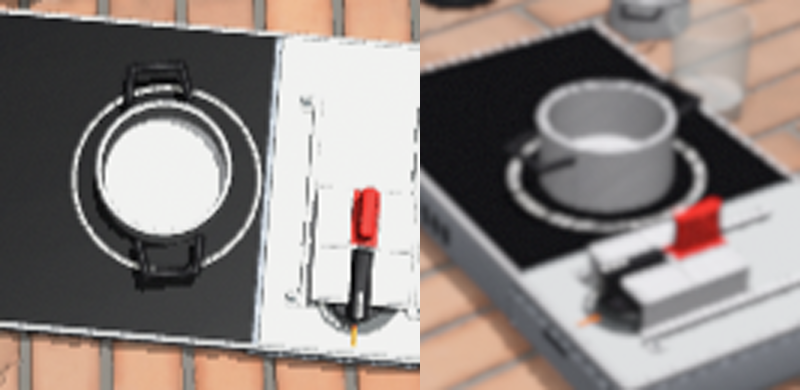

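The pot is concentric with the white ring: its rim is at crop (164, 167), against an expected (166, 166) after parallax. The lock is home, the pointer is on the mark and the arm is clear of everything.

```bash
python3 -c "
from plant import ctrl
print(ctrl.close_job())"
```

```text
the job is handed in; nothing more can be done
None
```

The job is handed in, though the hand-in gave no verdict. By my last camera views and contact checks, the knob's pointer is on the orange mark, the lock is fully home, the pot is centred in the white ring and the bystanders were left alone. The clock read about 30 s of the allowed 67 s.

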